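Hook the drying cabinet's vent flap shut

TASK

Take the orange-handled hook rod from its grey cradle, hook it into the brass ring eye of the blue vent flap on top of the white drying cabinet and draw the flap shut towards the robot until it is fully home in its roller catch, gently, without forcing it (no more than 20 N). Move the flap with the rod only, never with the gripper. Then unhook, lay the rod back in its cradle as it lay before, leaving the flap shut and the things standing around where they are.

Things in the scene. Friction and masses are not known exactly. Their poses are not given: they have to be found in the camera images.
- cabinet: White drying cabinet, fixed to the bench, yaw varies. Lower body 226 wide (y) x 117 deep (x) x 100 mm high; above it a vent chamber, open at top and front, between two 6 mm cheeks that rise to 240 mm, louvres at the rear. Origin on the bench; front face at x = -70 mm, rear at +47 mm, y from -113 to +113 mm. x axis: from the front (robot side) to the rear; z up.
- flap_hinge (a point): Middle of the flap's hinge line, fixed in the cabinet at x = -46 mm, z = 113 mm of its frame. Axes as the cabinet's; the hinge line runs along y.
- flap (a joint): Angle (rad) of the blue flap, a plate 172 wide, 122 high, 5 mm thick, hinged at its lower edge. 0 = upright; positive = top tilted away from the robot (open, at most 0.75). The stiff hinge (0.1 N m) holds it where it is left. It shuts towards the robot on a hard stop whose place differs from cabinet to cabinet: the shut angle is anywhere from -0.12 to +0.12 and must be found by feel.
- catch (a joint): Travel (m) of the catch's white sprung roller, on one plate with the stop at the left (+y) cheek: 0 = out (flap open), 0.0025 at its crest, about 0.0016 with the flap home. From 10 mm before the stop it resists, with 5 to 8 N at the eye in all; past the crest, 3 mm before the stop, the flap snaps to the stop. From there any pull rises steeply: the stop does not give.
- eye (a point): Centre of the brass ring eye on the front of the flap near its upper edge, moving with the flap. Inner diameter 18 mm, wire 5 mm. In the flap's frame it is 26 mm in front (-x) of and 115 mm above the hinge line, in the middle of the width. Axes: the flap's (as the cabinet's when upright); the hole runs along z, so the hook's peg drops in from above.
- rod_grip (a point): Centre of the rod's orange handle (110 long along x, 16 wide along y, 18 mm high, flat sides), half-way up: grip here from above, across y. Axes of the rod: x towards the hook, z up as it lies in the cradle. Loose, about 130 g. A 6 mm steel shaft goes on at the same height to x = 150 mm, where a 6 mm peg turns straight down.
- hook (a point): Point on the axis of the rod's peg, 150 mm ahead of rod_grip and 13 mm below it (half-way down the peg): the part that goes through the ring. The peg ends 17 mm below this point; the underside of the shaft is 10 mm above it. Axes as the rod's.
- cradle_seat (a point): Where rod_grip is when the rod lies in its fixed grey cradle, 69 mm above the bench; axes as the rod's then; yaw varies. Base 185 x 70 x 10 mm, two forks open at the top: under the handle's rear end (x = -48 mm from here, 21 mm between its cheeks) and under the shaft (x = +100 mm, 12 mm between its cheeks); both flare out above, to 30 mm above the rod's underside.
- tip_beaker: Clear plastic beaker with used tips, 72 mm in diameter, 88 mm high, standing loose in front of the cabinet; origin under its centre. Not to be disturbed.
- culture_flask: Small clear culture flask with pink content and blue cap, 50 x 102 x 32 mm, lying loose; origin under its centre. Not to be disturbed.
- tape_roll: Roll of beige tape lying flat, 103 mm across, 25 mm high, loose; origin under its centre. Not to be disturbed.

How it is judged:
On the way, in this order (a step that is already met when the one before it is completed fails the run):
1. the rod's peg is down through the ring eye of the open flap (x of hook in the frame of eye between -0.012 and 0.01 m and y of hook in the frame of eye between -0.009 and 0.009 m and z of hook in the frame of eye between -0.013 and 0.011 m and value of joint flap above 0.15 rad), for 0.1 s.
2. the flap is drawn into its catch with the peg still through the eye (x of hook in the frame of eye between -0.01 and 0.01 m and y of hook in the frame of eye between -0.009 and 0.009 m and z of hook in the frame of eye between -0.013 and 0.011 m and value of joint flap below 0.14 rad and value of joint catch between 0.001 and 0.0022 m), for 0.1 s.
At the end, for the whole second after the job is handed in: The flap stands shut against its stop, held behind the roller of the catch (roller pressed in 1.0 to 2.2 mm, flap angle below 0.14 rad), at rest; the rod lies still in its cradle, handle centre within 12 mm of its seat, level within 0.15 rad, its hook pointing as before within 0.1 rad (value of joint flap below 0.14 rad and value of joint catch between 0.001 and 0.0022 m and velocity of joint flap below 0.05 rad/s and distance between rod_grip and cradle_seat below 0.012 m and angle between the x axis of rod_grip and the x axis of cradle_seat, either way round below 0.1 rad and angle between rod_grip's own z axis and vertical below 0.15 rad and linear speed of rod below 0.02 m/s); the robot touches nothing.
It fails at once if the rod forces the flap or cabinet with more than 20 N (contact force between rod and cabinet above 20 N).
It fails at once if the gripper or arm touches the cabinet or its flap (contact force between any of the fingers, the arm and cabinet above 0.5 N).
It fails at once if a bystander is moved by more than 15 mm (distance of any of tip_beaker, culture_flask, tape_roll from where it was at the start of the episode above 0.015 m).
It also fails if it takes over 69 s, if anything falls off the work surface, if the arm or the gripper's body presses on something with over 40 N, if the wrist force passes 120 N, or if a joint passes its speed limit or range.

ROBOT

A 7-joint arm with a two-finger parallel gripper is mounted at the origin on a cart in front of the work surface, level with it; the furniture and walls round the work are solid. World frame = base frame: x ahead of the robot, y to its left, z up, the work surface at z = 0. Lengths are in m, angles in rad, forces in N, time in s.
With the tool pointing down it reaches from about 0.425 to 0.925 m from the base axis. Payload 6.8 kg.
Tool frame: the origin (TCP) lies on the centre line of the jaws, within the pads' length; the fingertips stand 11 mm ahead of it and the grasp point (between the pads) lies 8 mm behind it; z points along the fingers, y is the direction in which the jaws open and shut (so a half turn about z gives the same grasp; the last joint's range is limited). The gripper opens to 85 mm and grips with 20 to 120 N. Pads are 22 mm wide; open, the fingers measure 114 mm over their backs; the gripper's body (76 mm by 85 mm) begins 54 mm behind the grasp point. The pads swing forward as they close: fully open they stand 13 mm farther back than shut.
Start: joints at [-1.414, 0.477, 0.022, 1.555, -0.011, 1.109, -0.083], TCP at [0.177, 0.651, 0.242] pointing down, gripper open.
Joint ranges: [-2.96, 2.96], [-0.34, 2.1], [-1.41, 1.46], [0.24, 2.44], [-1.37, 4.51], [0.17, 1.92], [-2.96, 2.96]. Speed limits (rad/s): [2.39, 2.39, 3.14, 3.14, 3.14, 3.14, 3.14].

INTERFACE

Orientations are given as a rotation vector (axis times angle).
In Python, from bench import r gives the robot as it stands.
- The arm moves only by the tool send_rows, never from a script. Its argument "deltas" is a list of rows, each a list of 7 numbers: the opening, from 0 (shut) to 1 (fully open), then the shift along the tool's x, y, z as a fraction of full scale, then the turn, a rotation vector about the tool's x, y, z as a fraction of full scale. In form: [[hand, x, y, z, ax, ay, az], ...]. A call has 1 to 20 rows; each row is the pose to reach, as a shift and turn from the pose commanded when the call began, along the tool's axes at that moment, turning the shorter way round; what a row does not reach only later rows make up. Full scale, the value 1, is 150 mm for a shift and 180 degrees for a turn. A row lasts 1/12 s, in which the tool goes at most 41.7 mm and 7.16 degrees, less where a joint would pass 70% of its speed; a pose out of reach is approached as far as the arm can. A call with a number of a shift or a turn outside -1 to 1 is refused whole. A call with a gripper value outside its range is refused whole. The fingers move at their own pace and stop on an object; "squeeze" is the grip in N (left out, the last holds). Time passes only in rows, so rows that repeat a pose let the fingers close. It gives the time, the measured TCP pose, the force and the opening at its end, in the units of the state.
- r.get_obs(): the state, without advancing time (a new reading comes with each control period).
- r.grab_frame(name): name is "scene" or "top"; returns a dict with "pixels" (420x560x3 uint8, red, green, blue), "camera_matrix" (3x3 intrinsics, pixels), "dist_coeffs" ([k1, k2, p1, p2, k3] as OpenCV has them; the pictures are not rectified), "rvec" (rotation vector, rad) and "tvec" (3), from world to camera coordinates, as OpenCV has them. Camera axes: x right, y down, z forward; pixel columns grow to the right and rows downward; lengths in m; the calibration is good to about 2 mm. A picture is of the moment at which its call begins. There is no depth.
- r.hand_in(): hands the job in, once; it reports no verdict.
The state is a dict: "clock": time; "joints": joint angles; "qvel": joint speeds; "tau": joint torques, N m; "tcp_pos": TCP position; "orientation": TCP orientation; "contact_force": force on the tool from outside, world axes, zero at the start; "moment": the same for the moment, N m; "grip_width": finger opening in m.
Only numpy, scipy, OpenCV 4.12 (cv2) and the standard library are available. Lean on these libraries where they do the work, as an engineer would, in place of code of your own. Each camera call takes 0.05 s, during which the arm holds its last target. There are 200 camera calls.

## Working session

There is one attempt and no reset: what is moved stays moved. The work goes in short steps, Python scripts to look and compute and a tool call to move; the robot and the scene stay as the last step left them, time stands still between calls to the robot, and variables do not carry over. Pictures are saved under pics/ and viewed, about 8 in all and at most 12, crops included, and the job is handed in when it is done.

Besides the shell and the picture viewer there is one more tool, called after ">>>" as name([rows], argument=value, ...), one row to a line, values as JSON. send_rows: Moves the arm, as the interface text tells. Shift numbers are shares of 150 mm and turn numbers shares of 180 degrees, none past 1 either way. Its arguments: {"type":"object","properties":{"deltas":{"type":"array","items":{"type":"array","items":{"type":"number"}}},"squeeze":{"type":"number"}},"required":["deltas"]}

```bash
mkdir -p pics; ls
cat > h.py <<'E'
import numpy as np, cv2
from scipy.spatial.transform import Rotation as R
from bench import r
def ray(f,uv):
    uv=np.array(uv,float).reshape(-1,1,2)
    n=cv2.undistortPoints(uv,f["camera_matrix"],np.array(f["dist_coeffs"])).reshape(-1,2)
    Rm=cv2.Rodrigues(np.array(f["rvec"],float))[0]; t=np.array(f["tvec"],float).reshape(3)
    d=np.c_[n,np.ones(len(n))]@Rm
    return -Rm.T@t, d/np.linalg.norm(d,axis=1)[:,None]
def onz(f,uv,z):
    c,d=ray(f,uv); return c+d*((z-c[2])/d[:,2])[:,None]
def proj(f,p):
    return cv2.projectPoints(np.array(p,float).reshape(-1,1,3),np.array(f["rvec"],float),np.array(f["tvec"],float),f["camera_matrix"],np.array(f["dist_coeffs"]))[0].reshape(-1,2)
def tri(f1,u1,f2,u2):
    c1,d1=ray(f1,u1);c2,d2=ray(f2,u2);d1=d1[0];d2=d2[0]
    s=np.linalg.lstsq(np.c_[d1,-d2],c2-c1,rcond=None)[0]
    a=c1+s[0]*d1;b=c2+s[1]*d2
    return (a+b)/2,np.linalg.norm(a-b)
def save(f,n,roi=None,k=1):
    im=f["pixels"][...,::-1]
    if roi: x0,y0,x1,y1=roi; im=im[y0:y1,x0:x1]
    cv2.imwrite("pics/"+n,cv2.resize(im,None,fx=k,fy=k,interpolation=cv2.INTER_CUBIC))
E
python3 - <<'E'
from h import *
import pickle
for n in("scene","top"):
    f=r.grab_frame(n); save(f,n+"0.png"); pickle.dump(f,open(n+"0.pkl","wb"))
    print(n,ray(f,[[280,210]]))
print(r.get_obs())
E
```

```text
pics
scene (array([-0.08894567, -0.56448548,  0.73760119]), array([[ 0.57421055,  0.61164347, -0.54421917]]))
top (array([0.27427696, 0.07235223, 1.30783796]), array([[ 0.23785202, -0.00255394, -0.97129805]]))
{'clock': 0.1, 'joints': array([-1.41407909,  0.4777271 ,  0.02235769,  1.55636155, -0.01150652,
        1.10930515, -0.08308651]), 'qvel': array([ 0.00018486, -0.00271667, -0.00021722, -0.00220976, -0.00088609,
       -0.00093243, -0.00080174]), 'tau': array([ 3.79926962e-03, -5.97754240e+01,  1.61358476e+00, -2.81957710e+01,
        1.28147469e-02,  5.01600327e-03,  6.70773304e-06]), 'tcp_pos': array([0.17654999, 0.65095967, 0.24141295]), 'orientation': array([-4.14719736e-01, -3.11399884e+00,  2.62300606e-03]), 'contact_force': array([ 0.50032315,  0.256377  , -0.05586418]), 'moment': array([-0.02215611, -0.02715206,  0.01458464]), 'grip_width': 0.08511405502893621}
```

View pics/scene0.png

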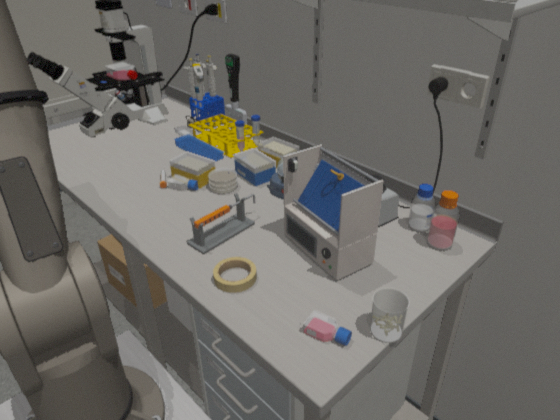

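View pics/top0.png

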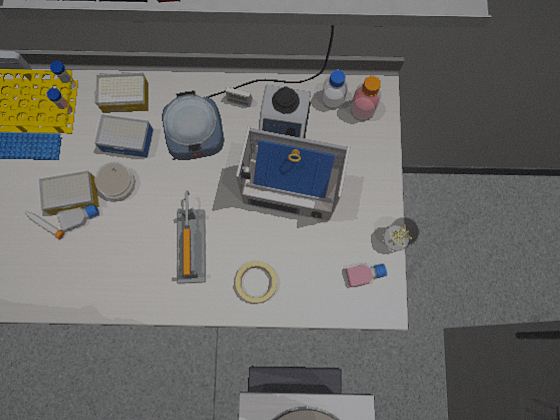

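The scene view shows the cradle with the orange rod at about (215,220), the cabinet at (330,210), the eye at (338,174) and the tape at (235,275). In the top view the handle is at (187,250), the hook end at (185,197), the cabinet at (292,175) and the eye at (295,155). Next I'll zoom in to measure.

Run:
```python
from h import *
import pickle
s=pickle.load(open("scene0.pkl","rb"));t=pickle.load(open("top0.pkl","rb"))
a=cv2.resize(t["pixels"][120:295,165:365,::-1],None,fx=4,fy=4,interpolation=cv2.INTER_CUBIC)[:600]
a=cv2.resize(t["pixels"][120:225,225:360,::-1],None,fx=5.5,fy=5.5,interpolation=cv2.INTER_CUBIC)
cv2.imwrite("pics/topcab.png",a)
save(s,"scenecab.png",(270,140,390,275),4.4)
# handle
hsv=cv2.cvtColor(t["pixels"],cv2.COLOR_RGB2HSV)
m=cv2.inRange(hsv,(5,130,100),(22,255,255)); m[:, :165]=0; m[:,215:]=0; m[:200]=0
c=max(cv2.findContours(m,0,2)[0],key=cv2.contourArea); rr=cv2.minAreaRect(c); print(rr)
P=onz(t,cv2.boxPoints(rr),0.078); print(P, P.mean(0))
ys,xs=np.nonzero(m); W=onz(t,np.c_[xs,ys],0.078)[:,:2]; mu=W.mean(0); u=np.linalg.svd(W-mu,full_matrices=False)[2][0]; print(mu,u,np.degrees(np.arctan2(u[1],u[0])))
# eye brass
for n,f,b in(("t",t,(270,140,320,180)),("s",s,(320,160,360,195))):
    h=cv2.cvtColor(f["pixels"],cv2.COLOR_RGB2HSV); m=cv2.inRange(h,(10,110,110),(30,255,255)); k=np.zeros_like(m); k[b[1]:b[3],b[0]:b[2]]=m[b[1]:b[3],b[0]:b[2]]
    ys,xs=np.nonzero(k); print(n,len(xs),xs.mean(),ys.mean(),xs.min(),xs.max(),ys.min(),ys.max())
```

```text
((186.0, 251.0), (46.0, 6.0), 90.0)
[[0.52677049 0.29938758 0.078     ]
 [0.52704714 0.2851106  0.078     ]
 [0.41754063 0.27869812 0.078     ]
 [0.4172773  0.2926823  0.078     ]] [0.47215889 0.28896965 0.078     ]
[0.47093779 0.28884733] [-0.99818295 -0.06025611] -176.5454866073516
t 81 294.51851851851853 155.14814814814815 288 300 149 161
s 31 337.7096774193548 173.90322580645162 331 343 170 178
```

View pics/topcab.png

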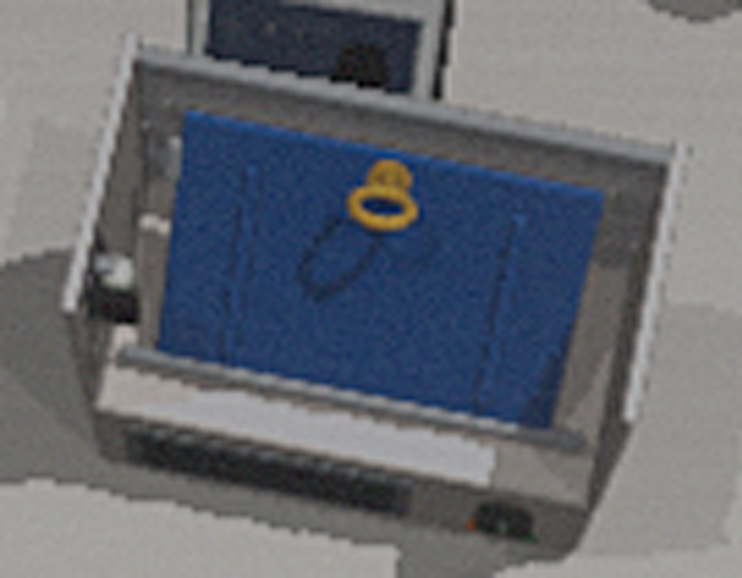

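View pics/scenecab.png

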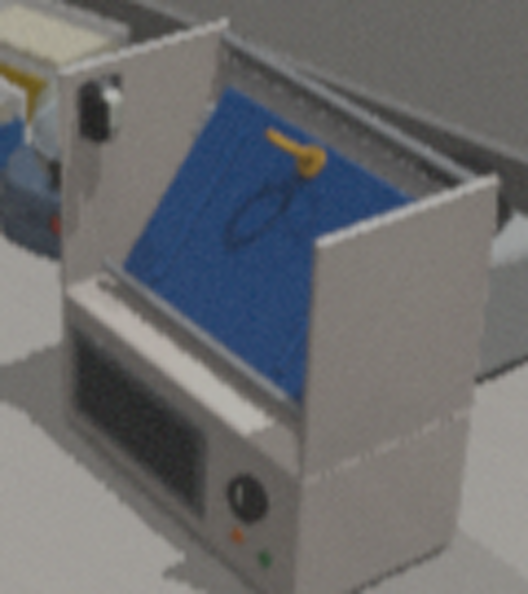

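The crops show the cheek-top corners clearly. In the top crop they are LF (70,305), LR (130,40), RR (680,148) and RF (630,418), with the ring at (383,207). In the scene crop they are LF (62,72), LR (225,22), RR (495,180) and RF (317,240). The ring is nearly edge-on there, at about (285,145).

```bash
cat > cab.py <<'E'
from h import *
import pickle
s=pickle.load(open("scene0.pkl","rb"));t=pickle.load(open("top0.pkl","rb"))
T=lambda p:(np.array(p)+.5)/5.5-.5+[225,120]
S=lambda p:(np.array(p)+.5)/4.4-.5+[270,140]
tp=T([[68,305],[130,38],[682,146],[632,418]]);sp=S([[61,72],[225,20],[497,178],[316,241]])
M=np.array([[-.07,.113,.24],[.047,.113,.24],[.047,-.113,.24],[-.07,-.113,.24]])
W=onz(t,tp,.24)
tr=[tri(s,sp[i],t,tp[i]) for i in range(4)]
from scipy.optimize import least_squares
def pose(v,P): return P@R.from_euler('z',v[2]).as_matrix().T+[v[0],v[1],0]
g=lambda v:np.r_[(proj(t,pose(v,M))-tp).ravel(),(proj(s,pose(v,M))-sp).ravel()]
o=least_squares(g,[.7,0,-.2]); v=o.x
E
python3 - <<'E'
from cab import *
print(W.round(4),np.linalg.norm(np.diff(W,axis=0),axis=1))
print([ (a.round(4),round(b,4)) for a,b in tr])
print(v,np.degrees(v[2]),g(v).reshape(-1,2).round(1))
# flap angle from eye in top
def eye(q): 
    e=np.array([-.026,0,.115]); return R.from_euler('y',q).apply(e)+[-.046,0,.113]
uv=T([383,206])
for q in np.arange(.4,.76,.05):
    E_=pose(v,eye(q)[None]); print(round(q,2),E_.round(4),proj(t,E_)-uv,(proj(s,E_)-S([287,146])))
# flap corners
Fm=np.array([[0,.086,.122],[0,-.086,.122]])
for q in np.arange(.4,.76,.05):
    C=R.from_euler('y',q).apply(Fm)+[-.046,0,.113];C=pose(v,C)
    print(round(q,2),(proj(t,C)-T([[187,110],[604,190]])).round(1).ravel(),(proj(s,C)-S([[228,88],[412,195]])).round(1).ravel())
E
```

```text
[[ 0.6103  0.1622  0.24  ]
 [ 0.7209  0.1418  0.24  ]
 [ 0.6801 -0.0754  0.24  ]
 [ 0.5694 -0.055   0.24  ]] [0.11247601 0.22105399 0.11254966]
[(array([0.6097, 0.163 , 0.2387]), np.float64(0.0024)), (array([0.72  , 0.1423, 0.2404]), np.float64(0.0017)), (array([ 0.6801, -0.0753,  0.239 ]), np.float64(0.0008)), (array([ 0.5678, -0.0538,  0.2412]), np.float64(0.0031))]
[ 0.65590827  0.04208971 -0.18917512] -10.838936080628045 [[-1.9  0.8]
 [-1.1 -1.1]
 [ 1.1 -0.3]
 [ 0.4  1.6]
 [-0.9 -0.9]
 [ 0.6 -0.6]
 [ 1.4 -0.2]
 [ 0.8  1. ]]
0.4 [[0.6312 0.0468 0.229 ]] [[-2.90327087 11.2675866 ]] [[-8.9741048  -0.11109997]]
0.45 [[0.6369 0.0457 0.2279]] [[-2.38097037  8.94322755]] [[-7.00439432 -0.32464094]]
0.5 [[0.6425 0.0447 0.2264]] [[-1.87107038  6.70058148]] [[-5.0752308  -0.41961641]]
0.55 [[0.648  0.0436 0.2246]] [[-1.37510071  4.54618092]] [[-3.19166359 -0.39689529]]
0.6 [[0.6534 0.0426 0.2226]] [[-0.89451626  2.48612754]] [[-1.35850353 -0.25770296]]
0.65 [[0.6588 0.0415 0.2203]] [[-0.43069127  0.52607098]] [[ 0.41968812 -0.00360449]]
0.7 [[0.664  0.0405 0.2177]] [[ 0.01508563 -1.32880836]] [[2.13860879 0.36351337]]
0.75 [[0.669  0.0396 0.2149]] [[ 0.4416155  -3.07381233]] [[3.79422176 0.84146086]]
0.4 [-3.6 10.  -1.7 11.1] [-8.4 -2.3 -3.9  2.5]
0.45 [-3.   8.1 -1.3  9.1] [-6.6 -2.  -2.1  2.7]
0.5 [-2.4  6.2 -1.   7.2] [-4.9 -1.5 -0.3  3.1]
0.55 [-1.8  4.5 -0.7  5.4] [-3.2 -0.9  1.4  3.7]
0.6 [-1.3  2.9 -0.4  3.7] [-1.6 -0.3  3.   4.3]
0.65 [-0.7  1.4 -0.2  2.2] [-0.1  0.5  4.5  5.1]
0.7 [-0.2  0.1 -0.   0.7] [1.4 1.4 6.  5.9]
0.75 [ 0.3 -1.1  0.2 -0.5] [2.8 2.4 7.3 6.9]
```

```bash
cat > plan.py <<'E'
from h import *
# rod frame -> tool: tool x=-rod x, tool y = rod y, tool z=-rod z ; pitch>0 = nose down
FL=R.from_matrix(np.diag([-1.,1,-1]))
def Rrod(yaw,pitch=0): return R.from_euler('ZY',[yaw,pitch])
def tcp_for_grip(g,Rr): return np.array(g)+(Rr*FL).apply([0,0,.008])
def grip_for_hook(h,Rr): return np.array(h)-Rr.apply([.15,0,-.013])
def delta(p,Rt,p0=None,R0=None):
    o=r.get_obs()
    if p0 is None: p0=o["tcp_pos"];R0=R.from_rotvec(o["orientation"])
    d=R0.inv().apply(p-p0)/.15; a=(R0.inv()*Rt).as_rotvec()/np.pi
    return d.round(4),a.round(4)
def st():
    o=r.get_obs(); print(o["clock"],o["tcp_pos"].round(4),o["orientation"].round(4),"F",o["contact_force"].round(2),o["grip_width"],o["joints"].round(2))
E
python3 - <<'E'
from plan import *
Rr=Rrod(np.radians(3.45)); g=np.array([.4725,.2895,.069])
print(delta(tcp_for_grip(g+[0,0,.15],Rr),Rr*FL),delta(tcp_for_grip(g,Rr),Rr*FL))
E
```

```text
(array([-2.5349, -1.809 ,  0.2061]), array([-0.0005, -0.    , -0.1035])) (array([-2.5347, -1.8074,  1.2061]), array([-0.0005, -0.    , -0.1035]))
```

>>> send_rows([
  [1, -0.85, -0.6, 0, 0, 0, 0],
  [1, -0.85, -0.6, 0, 0, 0, 0],
  [1, -0.85, -0.6, 0, 0, 0, 0],
  [1, -0.85, -0.6, 0, 0, 0, 0],
])

```text
clock: 0.43
tcp_pos: [0.2786, 0.5279, 0.2418]
orientation: [0.418, 3.113, -0.003]
contact_force: [1.1, -1.0, 0.3]
grip_width: 0.0855
```

>>> send_rows([
  [1, -0.85, -0.6, 0, 0, 0, -0.1],
  [1, -0.85, -0.6, 0, 0, 0, -0.1],
  [1, -0.85, -0.6, 0, 0, 0, -0.1],
  [1, -0.85, -0.6, 0, 0, 0, -0.1],
  [1, -0.85, -0.6, 0, 0, 0, -0.1],
])

```text
clock: 0.85
tcp_pos: [0.3814, 0.4037, 0.2421]
orientation: [-0.06, 3.139, -0.006]
contact_force: [0.8, 0.1, -0.5]
grip_width: 0.0854
```

Run:
```python
from plan import *
st();Rr=Rrod(np.radians(3.45)); g=np.array([.4725,.2895,.069])
print(delta(tcp_for_grip(g+[0,0,.12],Rr),Rr*FL))
```

```text
0.85 [0.3814 0.4037 0.2421] [-0.0602  3.139  -0.0058] F [ 0.75  0.11 -0.54] 0.08537658183650952 [-0.98  0.28  0.06  1.85 -0.02  1.01  0.7 ]
(array([-0.577 , -0.7824,  0.4114]), array([-0.0012,  0.0006, -0.007 ]))
```

>>> send_rows([
  [1, -0.577, -0.782, 0.41, 0, 0, -0.007],
  [1, -0.577, -0.782, 0.41, 0, 0, -0.007],
  [1, -0.577, -0.782, 0.41, 0, 0, -0.007],
  [1, -0.577, -0.782, 0.41, 0, 0, -0.007],
  [1, -0.577, -0.782, 0.41, 0, 0, -0.007],
  [1, -0.577, -0.782, 0.41, 0, 0, -0.007],
  [1, -0.577, -0.782, 0.41, 0, 0, -0.007],
  [1, -0.577, -0.782, 0.41, 0, 0, -0.007],
])

```text
clock: 1.52
tcp_pos: [0.4671, 0.2999, 0.1811]
orientation: [-0.116, 3.139, 0.002]
contact_force: [-0.2, 0.7, 0.8]
grip_width: 0.0857
```

Run:
```python
from plan import *
st();Rr=Rrod(np.radians(3.45)); g=np.array([.4725,.2895,.069])
print(delta(tcp_for_grip(g,Rr),Rr*FL))
f=r.grab_frame("top");save(f,"top1.png",(140,170,260,300),4.4)
```

```text
1.5167 [0.4671 0.2999 0.1811] [-1.1580e-01  3.1395e+00  1.7000e-03] F [-0.21  0.73  0.84] 0.08569236540200313 [-0.77  0.35  0.11  1.91 -0.05  0.88  1.01]
(array([-0.0311, -0.0727,  0.8008]), array([0.0003, 0.    , 0.0043]))
```

View pics/top1.png

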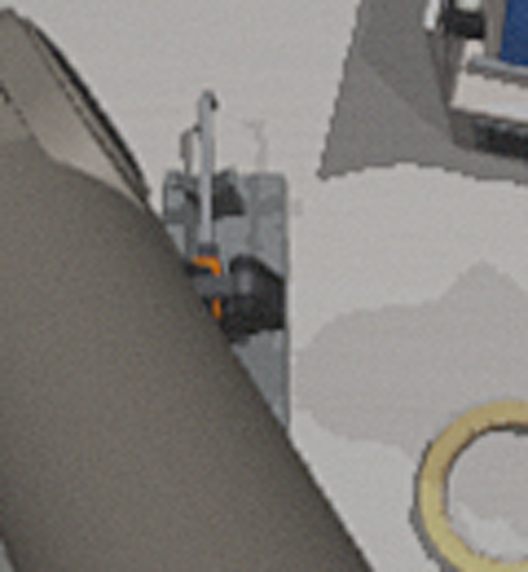

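The top crop shows the shaft running from (207,100) to (206,245), with the left finger beside the orange handle at (205,280). The arm hides the rest.

>>> send_rows([
  [1, -0.031, -0.073, 0.3, 0, 0, 0.004],
  [1, -0.031, -0.073, 0.3, 0, 0, 0.004],
  [1, -0.031, -0.073, 0.3, 0, 0, 0.004],
  [1, -0.031, -0.073, 0.3, 0, 0, 0.004],
  [1, -0.031, -0.073, 0.3, 0, 0, 0.004],
])

```text
clock: 1.98
tcp_pos: [0.4737, 0.2889, 0.1372]
orientation: [-0.094, 3.139, 0.003]
contact_force: [0.0, 0.3, 1.1]
grip_width: 0.0855
```

Run:
```python
from plan import *
import pickle
st();Rr=Rrod(np.radians(3.45)); g=np.array([.4725,.2895,.069])
print(delta(tcp_for_grip(g,Rr),Rr*FL))
t=pickle.load(open("top0.pkl","rb"))
C=lambda p:(np.array(p)+.5)/4.4-.5+[140,170]
P=onz(t,C([[207,100],[206.5,150],[206,245]]),.072); print(P, np.degrees(np.arctan2(*(P[0]-P[2])[[1,0]])))
print(proj(t,[Rr.apply([.15,0,0])+g, Rr.apply([.06,0,0])+g])*1, C([[207,100],[206,245]]))
```

```text
1.9833 [0.4737 0.2889 0.1372] [-9.4100e-02  3.1387e+00  2.5000e-03] F [0.02 0.26 1.06] 0.08550047516117179 [-0.74  0.41  0.11  1.95 -0.06  0.79  1.03]
(array([0.0082, 0.0035, 0.5082]), array([ 0.0005,  0.0005, -0.0001]))
[[0.61669574 0.29700591 0.072     ]
 [0.58816566 0.29558743 0.072     ]
 [0.53477472 0.29268379 0.072     ]] 3.0201044288688053
[[186.37381201 190.47844627]
 [186.40195307 226.52439279]] [[186.65909091 192.34090909]
 [186.43181818 225.29545455]]
```

>>> send_rows([
  [1, 0.008, 0.0035, 0.2, 0, 0, 0],
  [1, 0.008, 0.0035, 0.4, 0, 0, 0],
  [1, 0.008, 0.0035, 0.508, 0, 0, 0],
  [1, 0.008, 0.0035, 0.508, 0, 0, 0],
  [1, 0.008, 0.0035, 0.508, 0, 0, 0],
  [1, 0.008, 0.0035, 0.508, 0, 0, 0],
])

```text
clock: 2.48
tcp_pos: [0.4731, 0.2891, 0.0614]
orientation: [-0.093, 3.138, 0.003]
contact_force: [0.5, 0.0, 0.2]
grip_width: 0.0852
```

Position is good, so I'll close the gripper.

>>> send_rows([
  [0.1, 0, 0, 0, 0, 0, 0],
  [0, 0, 0, 0, 0, 0, 0],
  [0, 0, 0, 0, 0, 0, 0],
  [0, 0, 0, 0, 0, 0, 0],
  [0, 0, 0, 0, 0, 0, 0],
  [0, 0, 0, 0, 0, 0, 0],
  [0, 0, 0, 0, 0, 0, 0],
  [0, 0, 0, 0, 0, 0, 0],
  [0, 0, 0, 0, 0, 0, 0],
  [0, 0, 0, 0, 0, 0, 0],
], squeeze=80)

```text
clock: 3.32
tcp_pos: [0.4723, 0.2884, 0.06]
orientation: [-0.092, 3.14, 0.001]
contact_force: [-1.1, 0.4, 6.1]
grip_width: 0.0148
```

Run:
```python
from plan import *
st();f=r.grab_frame("scene");save(f,"sc2.png",(170,170,290,260),5)
```

```text
3.3167 [0.4723 0.2884 0.06  ] [-9.2400e-02  3.1397e+00  1.1000e-03] F [-1.13  0.38  6.12] 0.014750924824755802 [-0.73  0.52  0.09  1.99 -0.08  0.63  1.04]
```

>>> send_rows([
  [0, 0, 0, -0.07, 0, 0, 0],
  [0, 0, 0, -0.15, 0, 0, 0],
  [0, 0, 0, -0.3, 0, 0, 0],
  [0, 0, 0, -0.5, 0, 0, 0],
  [0, 0, 0, -0.7, 0, 0, 0],
  [0, 0, 0, -0.9, 0, 0, 0],
  [0, 0, 0, -1, 0, 0, 0],
  [0, 0, 0, -1, 0, 0, 0],
  [0, 0, 0, -1, 0, 0, 0],
  [0, 0, 0, -1, 0, 0, 0],
])

```text
clock: 4.2
tcp_pos: [0.4714, 0.2872, 0.2088]
orientation: [0.092, -3.139, 0.002]
contact_force: [-0.5, 0.1, -1.3]
grip_width: 0.0147
```

Run:
```python
from plan import *
from cab import v,pose
st()
def eye(q): return pose(v,(R.from_euler('y',q).apply([-.026,0,.115])+[-.046,0,.113])[None])[0]
E_=eye(.66); print(E_)
p=.35; Rr=Rrod(v[2],p)
up=pose(np.r_[0,0,v[2]],R.from_euler('y',.66).apply([[0,0,1]]))[0]
for h in(.075,.06,.03,0):
    hk=E_+[0,0,h]; g=grip_for_hook(hk,Rr); print(h,g.round(4),tcp_for_grip(g,Rr).round(4),delta(tcp_for_grip(g,Rr),Rr*FL))
f=r.grab_frame("scene");save(f,"sc3.png",(170,120,290,260),4)
```

```text
4.2 [0.4714 0.2872 0.2088] [ 9.2000e-02 -3.1389e+00  1.8000e-03] F [-0.53  0.07 -1.3 ] 0.014725569723986707 [-0.76  0.31  0.12  1.89 -0.05  0.94  1.01]
[0.6598061  0.04134341 0.21979014]
0.075 [0.5258 0.067  0.3584] [0.5231 0.0675 0.3509] (array([-0.2571, -1.4835, -0.9459]), array([-0.0142,  0.1104,  0.078 ]))
0.06 [0.5258 0.067  0.3434] [0.5231 0.0675 0.3359] (array([-0.2573, -1.4834, -0.8459]), array([-0.0142,  0.1104,  0.078 ]))
0.03 [0.5258 0.067  0.3134] [0.5231 0.0675 0.3059] (array([-0.2575, -1.4832, -0.6459]), array([-0.0142,  0.1104,  0.078 ]))
0 [0.5258 0.067  0.2834] [0.5231 0.0675 0.2759] (array([-0.2578, -1.483 , -0.4459]), array([-0.0142,  0.1104,  0.078 ]))
```

View pics/sc3.png

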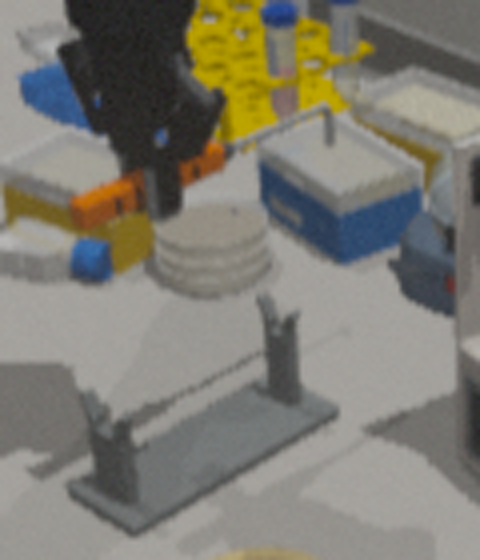

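The rod is held level, with the shaft tip and peg at crop (330,115), and the cradle is empty. Next: raise, pitch, then move above the eye.

>>> send_rows([
  [0, 0, 0, -0.2, 0, 0.02, 0.02],
  [0, 0, 0, -0.4, -0.005, 0.05, 0.04],
  [0, 0, 0, -0.6, -0.01, 0.08, 0.06],
  [0, 0, 0, -0.8, -0.014, 0.11, 0.078],
  [0, -0.05, -0.1, -0.945, -0.014, 0.11, 0.078],
  [0, -0.1, -0.4, -0.945, -0.014, 0.11, 0.078],
  [0, -0.15, -0.65, -0.945, -0.014, 0.11, 0.078],
  [0, -0.2, -0.85, -0.945, -0.014, 0.11, 0.078],
  [0, -0.2, -0.95, -0.945, -0.014, 0.11, 0.078],
  [0, -0.2, -0.95, -0.945, -0.014, 0.11, 0.078],
])

```text
clock: 5.08
tcp_pos: [0.5109, 0.1425, 0.35]
orientation: [-0.275, -2.78, -0.044]
contact_force: [-0.0, 0.7, -1.8]
grip_width: 0.0148
```

```bash
cat > tgt.py <<'E'
from plan import *
from cab import v,pose
def eye(q): return pose(v,(R.from_euler('y',q).apply([-.026,0,.115])+[-.046,0,.113])[None])[0]
def hookw():
    o=r.get_obs(); T=R.from_rotvec(o["orientation"]); g=o["tcp_pos"]+T.apply([0,0,-.008]); return g+(T*FL).apply([.15,0,-.013])
E
python3 - <<'E'
from tgt import *
st(); print(hookw())
Rr=Rrod(v[2],.35)
for h in(.075,.035): print(delta(tcp_for_grip(grip_for_hook(eye(.66)+[0,0,h],Rr),Rr),Rr*FL))
E
```

```text
5.0833 [0.5109 0.1425 0.35  ] [-0.2746 -2.7805 -0.0444] F [-0.01  0.69 -1.76] 0.01477603764889175 [-0.48  0.34  0.24  1.58 -0.22  1.56  1.18]
[0.64747609 0.11514852 0.29409574]
(array([-0.1649, -0.4743, -0.0648]), array([-0.    ,  0.0004, -0.0025]))
(array([-0.256 , -0.4735,  0.1858]), array([-0.    ,  0.0004, -0.0025]))
```

>>> send_rows([
  [0, -0.08, -0.25, -0.03, 0, 0, 0],
  [0, -0.165, -0.474, -0.065, 0, 0, 0],
  [0, -0.165, -0.474, -0.065, 0, 0, 0],
  [0, -0.165, -0.474, -0.065, 0, 0, 0],
  [0, -0.256, -0.474, 0.186, 0, 0, 0],
  [0, -0.256, -0.474, 0.186, 0, 0, 0],
  [0, -0.256, -0.474, 0.186, 0, 0, 0],
  [0, -0.256, -0.474, 0.186, 0, 0, 0],
  [0, -0.256, -0.474, 0.186, 0, 0, 0],
])

```text
clock: 5.83
tcp_pos: [0.5237, 0.0737, 0.3132]
orientation: [-0.262, -2.784, -0.048]
contact_force: [-0.2, -0.6, -0.9]
grip_width: 0.0147
```

Run:
```python
from tgt import *
st(); hk=hookw(); print(hk, eye(.66))
o=r.get_obs();Rr=R.from_rotvec(o["orientation"])*FL
pt=hk+Rr.apply([0,0,-.017]); pu=hk+Rr.apply([0,0,.013])
import pickle
t=r.grab_frame("top");s=r.grab_frame("scene");pickle.dump((t,s),open("f4.pkl","wb"))
A=cv2.resize(t["pixels"][125:195,245:345,::-1],None,fx=4,fy=4,interpolation=cv2.INTER_CUBIC)
B=cv2.resize(s["pixels"][130:210,290:390,::-1],None,fx=4,fy=4,interpolation=cv2.INTER_CUBIC)
cv2.imwrite("pics/p4.png",np.vstack([A,B]))
for f,o in((t,[245,125]),(s,[290,130])): print(((proj(f,[pt,pu,eye(.66)])-o+.5)*4-.5).round(1))
```

```text
5.8333 [0.5237 0.0737 0.3132] [-0.2615 -2.7844 -0.0484] F [-0.15 -0.59 -0.87] 0.01470125042612493 [-0.38  0.37  0.27  1.62 -0.2   1.5   1.31]
[0.66063483 0.04776852 0.25763962] [0.6598061  0.04134341 0.21979014]
[[184.2 124.9]
 [189.6  88.6]
 [197.  130.3]]
[[170.5 138. ]
 [186.9  89.6]
 [183.9 172.9]]
```

View pics/p4.png

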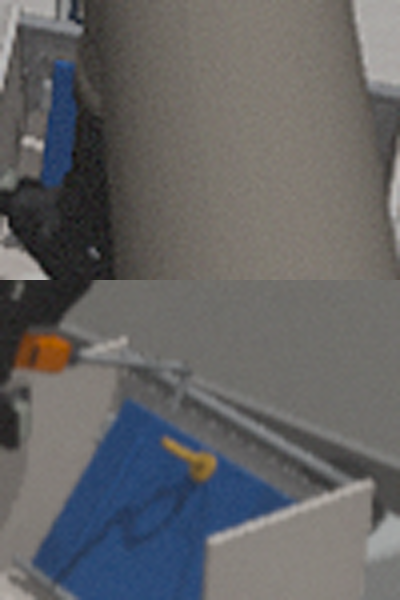

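The top view is blocked by the arm. In the scene view (lower half) the peg runs from (186,367) to about (178,407), and the ring spans (163,438) to (205,465). I'll compare this with the projected ring.

Run:
```python
from tgt import *
import pickle
t0=pickle.load(open("top0.pkl","rb"));s0=pickle.load(open("scene0.pkl","rb"));t,s=pickle.load(open("f4.pkl","rb"))
th=np.linspace(0,2*np.pi,72)
for q in(.6,.66,.72):
    c=np.c_[.014*np.cos(th)-.026,.014*np.sin(th),0*th+.115]
    w=pose(v,R.from_euler('y',q).apply(c)+[-.046,0,.113])
    for f in(t0,s0):
        P=proj(f,w); print(q,P.min(0).round(1),P.max(0).round(1),end=' ')
    # ends -x, +x, +y,-y
    print(proj(s0,w[[0,18,36,54]]).round(1).tolist())
for f,b in((t0,(270,140,320,180)),(s0,(320,160,360,195)),(s,(320,160,360,195))):
    h=cv2.cvtColor(f["pixels"],cv2.COLOR_RGB2HSV); m=cv2.inRange(h,(12,100,80),(32,255,255))[b[1]:b[3],b[0]:b[2]]
    for y in np.nonzero(m.any(1))[0]: xs=np.nonzero(m[y])[0]; print(y+b[1],xs.min()+b[0],xs.max()+b[0],len(xs),end=' | ')
    print()
g=cv2.cvtColor(s["pixels"],cv2.COLOR_RGB2GRAY); print(g[148:172,328:342])
o=r.get_obs();print(o["tcp_pos"],hookw())
```

```text
0.6 [286.9 155.6] [299.7 163.5] 0.6 [328.2 169.6] [338.8 175.5] [[337.2, 174.2], [329.7, 170.1], [329.9, 171.0], [337.5, 175.0]]
0.66 [287.5 153.6] [300.2 160.8] 0.66 [330.5 169.8] [340.8 175.9] [[339.1, 174.8], [331.8, 170.5], [332.2, 171.0], [339.6, 175.4]]
0.72 [288.1 151.8] [300.7 158.3] 0.72 [332.7 170.1] [342.6 176.6] [[340.9, 175.6], [333.9, 170.9], [334.5, 171.2], [341.6, 175.9]]
149 294 296 3 | 150 293 298 6 | 151 292 298 7 | 152 292 299 8 | 153 292 298 7 | 154 290 298 9 | 155 289 298 10 | 156 288 299 6 | 157 288 300 6 | 158 289 300 6 | 159 289 299 11 | 160 291 298 8 | 161 293 296 4 | 
170 331 332 2 | 171 331 334 4 | 172 333 335 3 | 173 334 338 5 | 174 336 342 7 | 175 338 343 6 | 176 338 343 6 | 177 338 342 5 | 178 338 342 5 | 179 339 340 2 | 
170 331 332 2 | 171 331 334 4 | 172 333 335 3 | 173 334 338 5 | 174 336 342 7 | 175 338 343 6 | 176 338 343 6 | 177 338 342 5 | 178 338 342 5 | 179 339 340 2 | 
[[109 105 107 107 109 109 109 108 108 107 107 108 105 110]
 [110  98 109 110 110 110 109 107 107 107 109 106 108 111]
 [115 108 115 118 122 124 121 110  98 106 108 113 108 109]
[... 610 characters left out ...]
92 106 103  79  74  74  71  66  77  86]
 [ 97 100  94  92  95 104  95  90  82  88  92  76  75  71]
 [ 85  95  94  97  95  97  92  91  88  93 100  85  80  71]
 [ 72  82  91  94  93  93  95  95  95  94  94  93  86  76]
 [ 69  72  77  82  95  96  97  98  99  94  96  91  87  86]
 [ 66  67  70  71  82  89  97 101 100  98 100  92  93  93]
 [ 66  65  65  68  70  77  84 101 103 100  98  95  96  96]
 [ 67  64  68  75  69  66  72  80  91  96  97 102 101 101]
 [ 67  71  81 105  90  75  66  68  72  82  92 102  98 103]
 [ 66  65  87 117 127 114  85  73  70  67  76  86  96 103]
 [ 69  69  77 100 129 131 121  99  86  75  69  69  87  95]]
[0.52371493 0.073172   0.31319937] [0.66069794 0.04716392 0.25766348]
```

>>> send_rows([
  [0, 0, 0, 0, 0, 0, 0],
  [0, 0, 0, 0, 0, 0, 0],
  [0, 0, 0, 0, 0, 0, 0],
])

```text
clock: 6.18
tcp_pos: [0.5233, 0.0727, 0.3123]
orientation: [-0.264, -2.783, -0.048]
contact_force: [0.9, -0.5, -0.6]
grip_width: 0.0151
```

Run:
```python
from tgt import *
st(); print(hookw())
Rr=Rrod(v[2],.35)
for h in(.035,.015,0): print(delta(tcp_for_grip(grip_for_hook(eye(.655)+[0,0,h],Rr),Rr),Rr*FL))
```

```text
6.1833 [0.5233 0.0727 0.3123] [-0.2636 -2.7834 -0.048 ] F [ 0.92 -0.49 -0.63] 0.015085104079057792 [-0.38  0.37  0.27  1.62 -0.2   1.5   1.31]
[0.66016394 0.04658677 0.256627  ]
(array([-0.0043, -0.0342,  0.0067]), array([0.0004, 0.001 , 0.0002]))
(array([-0.0497, -0.0344,  0.1321]), array([0.0004, 0.001 , 0.0002]))
(array([-0.0837, -0.0345,  0.2261]), array([0.0004, 0.001 , 0.0002]))
```

Run:
```python
from tgt import *
Rr=Rrod(v[2],.35)
for h in(.035,.0): print(delta(tcp_for_grip(grip_for_hook(eye(.655)+Rr.apply([0,0,h]),Rr),Rr),Rr*FL))
```

```text
(array([-0.0844, -0.0342, -0.0072]), array([0.0004, 0.001 , 0.0002]))
(array([-0.0837, -0.0345,  0.2261]), array([0.0004, 0.001 , 0.0002]))
```

>>> send_rows([
  [0, -0.084, -0.034, -0.007, 0, 0, 0],
  [0, -0.084, -0.034, -0.007, 0, 0, 0],
  [0, -0.084, -0.034, -0.007, 0, 0, 0],
  [0, -0.084, -0.034, 0.03, 0, 0, 0],
  [0, -0.084, -0.034, 0.06, 0, 0, 0],
  [0, -0.084, -0.034, 0.09, 0, 0, 0],
  [0, -0.084, -0.034, 0.09, 0, 0, 0],
])

```text
clock: 6.77
tcp_pos: [0.5283, 0.0666, 0.2939]
orientation: [-0.263, -2.781, -0.047]
contact_force: [-1.8, -0.3, -1.3]
grip_width: 0.0147
```

Run:
```python
from tgt import *
st(); print(hookw())
Rr=Rrod(v[2],.35)
for h in(.02,.0): print(delta(tcp_for_grip(grip_for_hook(eye(.655)+Rr.apply([0,0,h]),Rr),Rr),Rr*FL))
s=r.grab_frame("scene");save(s,"p5.png",(290,130,390,210),5)
```

```text
6.7667 [0.5283 0.0666 0.2939] [-0.2629 -2.7809 -0.047 ] F [-1.81 -0.3  -1.32] 0.014718724874176966 [-0.37  0.39  0.27  1.63 -0.2   1.47  1.33]
[0.66506074 0.04050808 0.23780133]
(array([-0.004 , -0.0004, -0.0092]), array([0.0001, 0.0002, 0.0002]))
(array([-0.0039, -0.0004,  0.1241]), array([0.0001, 0.0002, 0.0002]))
```

View pics/p5.png

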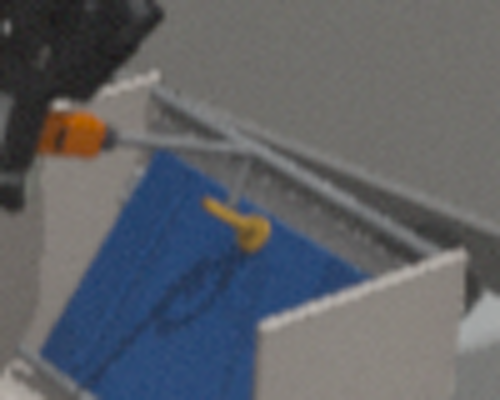

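The peg's tip, at (236,205), sits right on the ring centre (about (232,217)) and is heading into it. I'll lower it gently.

>>> send_rows([
  [0, -0.004, 0, 0.02, 0, 0, 0],
  [0, -0.004, 0, 0.04, 0, 0, 0],
  [0, -0.004, 0, 0.06, 0, 0, 0],
  [0, -0.004, 0, 0.06, 0, 0, 0],
])

```text
clock: 7.15
tcp_pos: [0.5264, 0.0669, 0.2857]
orientation: [-0.263, -2.782, -0.047]
contact_force: [-0.2, -0.1, -0.1]
grip_width: 0.0149
```

>>> send_rows([
  [0, 0, 0, 0.02, 0, 0, 0],
  [0, 0, 0, 0.04, 0, 0, 0],
  [0, 0, 0, 0.06, 0, 0, 0],
  [0, 0, 0, 0.06, 0, 0, 0],
  [0, 0, 0, 0.06, 0, 0, 0],
])

```text
clock: 7.57
tcp_pos: [0.5237, 0.0674, 0.2777]
orientation: [-0.263, -2.783, -0.047]
contact_force: [0.5, -0.3, -0.3]
grip_width: 0.0148
```

Run:
```python
from tgt import *
st(); print(hookw(),eye(.655))
s=r.grab_frame("scene");save(s,"p6.png",(290,130,390,210),5)
```

```text
7.5667 [0.5237 0.0674 0.2777] [-0.2634 -2.7825 -0.0475] F [ 0.48 -0.31 -0.33] 0.0147927788752098 [-0.37  0.4   0.27  1.66 -0.2   1.44  1.34]
[0.66056844 0.0413159  0.22184455] [0.65928107 0.04144393 0.22003865]
```

View pics/p6.png

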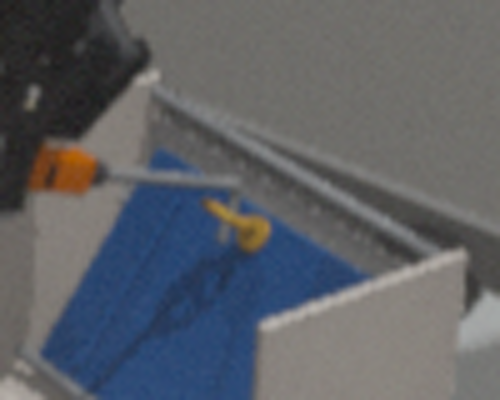

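The peg shows above the ring at (236,195) and below it at (225,230), so it is through, with no force. Next I'll compute the drawing arc.

Run:
```python
from tgt import *
Rr=Rrod(v[2],.35)
for q in(.655,.6,.55,.5,.45,.4,.35,.3,.25):
    e=eye(q)+pose(np.r_[0,0,v[2]],R.from_euler('y',q).apply([[-.006*min(1,(.655-q)/.1),0,.001]]))[0]
    print(q,delta(tcp_for_grip(grip_for_hook(e,Rr),Rr),Rr*FL)[0])
```

```text
0.655 [ 0.0024 -0.0003  0.007 ]
0.6 [ 0.0672 -0.0003 -0.0011]
0.55 [ 0.1247 -0.0003 -0.0039]
0.5 [ 0.1647 -0.0002 -0.0002]
0.45 [ 2.044e-01 -2.000e-04  5.400e-03]
0.4 [ 2.437e-01 -2.000e-04  1.310e-02]
0.35 [ 2.827e-01 -2.000e-04  2.270e-02]
0.3 [ 3.211e-01 -2.000e-04  3.420e-02]
0.25 [ 3.589e-01 -2.000e-04  4.770e-02]
```

>>> send_rows([
  [0, 0.02, 0, 0.002, 0, 0, 0],
  [0, 0.045, 0, 0, 0, 0, 0],
  [0, 0.067, 0, -0.001, 0, 0, 0],
  [0, 0.09, 0, -0.003, 0, 0, 0],
  [0, 0.11, 0, -0.004, 0, 0, 0],
  [0, 0.125, 0, -0.004, 0, 0, 0],
  [0, 0.145, 0, -0.002, 0, 0, 0],
  [0, 0.165, 0, 0, 0, 0, 0],
  [0, 0.165, 0, 0, 0, 0, 0],
])

```text
clock: 8.37
tcp_pos: [0.5005, 0.0719, 0.2865]
orientation: [-0.263, -2.783, -0.048]
contact_force: [0.9, -0.7, -2.1]
grip_width: 0.0145
```

Run:
```python
from tgt import *
st(); print(hookw())
s=r.grab_frame("scene");save(s,"p7.png",(290,130,390,210),5)
h=cv2.cvtColor(s["pixels"],cv2.COLOR_RGB2HSV); m=cv2.inRange(h,(12,100,80),(32,255,255))[150:195,310:360]
ys,xs=np.nonzero(m);print(len(xs),xs.min()+310,xs.max()+310,ys.min()+150,ys.max()+150)
th=np.linspace(0,2*np.pi,72);c=np.c_[.014*np.cos(th)-.026,.014*np.sin(th),0*th+.115]
for q in(.65,.6,.55,.5,.45):
    P=proj(s,pose(v,R.from_euler('y',q).apply(c)+[-.046,0,.113])); print(q,P.min(0).round(1),P.max(0).round(1))
```

```text
8.3667 [0.5005 0.0719 0.2865] [-0.263  -2.7828 -0.0479] F [ 0.9  -0.67 -2.09] 0.014457257509770075 [-0.39  0.35  0.26  1.71 -0.2   1.43  1.32]
[0.63739057 0.04587333 0.23074278]
54 325 338 170 177
0.65 [330.1 169.7] [340.4 175.9]
0.6 [328.2 169.6] [338.8 175.5]
0.55 [326.2 169.6] [337.1 175.2]
0.5 [324.2 169.7] [335.3 175. ]
0.45 [322.2 169.9] [333.5 175. ]
```

View pics/p7.png

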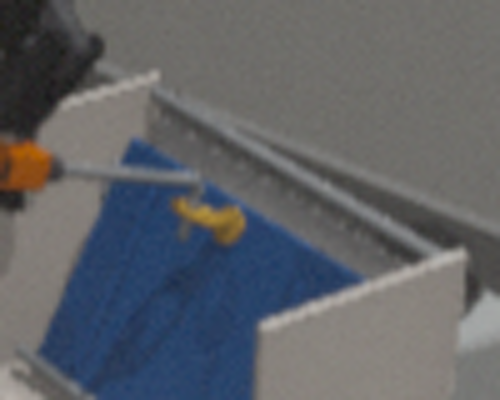

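The flap has followed to about 0.52 rad, with the ring at (210,220) and the peg through it. I'll continue drawing.

>>> send_rows([
  [0, 0.02, 0, 0.002, 0, 0, 0],
  [0, 0.04, 0, 0.005, 0, 0, 0],
  [0, 0.06, 0, 0.009, 0, 0, 0],
  [0, 0.08, 0, 0.013, 0, 0, 0],
  [0, 0.1, 0, 0.018, 0, 0, 0],
  [0, 0.12, 0, 0.023, 0, 0, 0],
  [0, 0.14, 0, 0.028, 0, 0, 0],
  [0, 0.156, 0, 0.034, 0, 0, 0],
  [0, 0.156, 0, 0.034, 0, 0, 0],
])

```text
clock: 9.17
tcp_pos: [0.4771, 0.0764, 0.2895]
orientation: [-0.263, -2.782, -0.048]
contact_force: [0.8, 0.3, -1.4]
grip_width: 0.0147
```

```bash
cat > fl.py <<'E'
from tgt import *
st(); print(hookw())
s=r.grab_frame("scene")
h=cv2.cvtColor(s["pixels"],cv2.COLOR_RGB2HSV); m=cv2.inRange(h,(12,100,80),(32,255,255))[150:195,295:360]
ys,xs=np.nonzero(m);print(len(xs),xs.min()+295,xs.max()+295,ys.min()+150,ys.max()+150)
th=np.linspace(0,2*np.pi,72);c=np.c_[.014*np.cos(th)-.026,.014*np.sin(th),0*th+.115]
for q in(.5,.4,.3,.2,.1,0,-.1):
    P=proj(s,pose(v,R.from_euler('y',q).apply(c)+[-.046,0,.113])); print(q,P.min(0).round(1),P.max(0).round(1),eye(q).round(4))
Rr=Rrod(v[2],.35)
for q in(.3,.2,.1,0,-.1,-.15):
    e=eye(q)+pose(np.r_[0,0,v[2]],R.from_euler('y',q).apply([[-.006,0,.001]]))[0]
    print(q,delta(tcp_for_grip(grip_for_hook(e,Rr),Rr),Rr*FL)[0])
E
python3 fl.py
```

```text
9.1667 [0.4771 0.0764 0.2895] [-0.263  -2.7825 -0.0478] F [ 0.76  0.34 -1.37] 0.014726602508718255 [-0.41  0.31  0.26  1.76 -0.19  1.42  1.3 ]
[0.61394741 0.05030582 0.23368902]
68 316 330 171 177
0.5 [324.2 169.7] [335.3 175. ] [0.6425 0.0447 0.2264]
0.4 [320.1 170.2] [331.6 175.2] [0.6312 0.0468 0.229 ]
0.3 [315.9 171.1] [327.7 175.9] [0.6197 0.049  0.2305]
0.2 [311.6 172.2] [323.7 177.3] [0.6081 0.0512 0.2309]
0.1 [307.3 173.8] [319.7 179.2] [0.5966 0.0534 0.23  ]
0 [303.1 175.6] [315.5 181.7] [0.5852 0.0556 0.228 ]
-0.1 [299.  177.9] [311.4 184.7] [0.574  0.0578 0.2248]
0.3 [-0.0028 -0.0006  0.0004]
0.2 [ 0.0721 -0.0005  0.0292]
0.1 [ 0.1437 -0.0005  0.0653]
0 [ 0.2113 -0.0005  0.1083]
-0.1 [ 0.2743 -0.0005  0.158 ]
-0.15 [ 0.3039 -0.0005  0.1851]
```

>>> send_rows([
  [0, 0.014, 0, 0.005, 0, 0, 0],
  [0, 0.028, 0, 0.01, 0, 0, 0],
  [0, 0.042, 0, 0.016, 0, 0, 0],
  [0, 0.056, 0, 0.022, 0, 0, 0],
  [0, 0.056, 0, 0.022, 0, 0, 0],
])

```text
clock: 9.63
tcp_pos: [0.4684, 0.078, 0.2892]
orientation: [-0.263, -2.783, -0.048]
contact_force: [-0.8, 0.9, -0.7]
grip_width: 0.0146
```

>>> send_rows([
  [0, 0.01, 0, 0.004, 0, 0, 0],
  [0, 0.019, 0, 0.008, 0, 0, 0],
  [0, 0.019, 0, 0.008, 0, 0, 0],
])

```text
clock: 9.88
tcp_pos: [0.4655, 0.0785, 0.289]
orientation: [-0.263, -2.783, -0.048]
contact_force: [0.4, 0.2, -1.7]
grip_width: 0.0148
```

>>> send_rows([
  [0, 0.01, 0, 0.005, 0, 0, 0],
  [0, 0.018, 0, 0.009, 0, 0, 0],
  [0, 0.018, 0, 0.009, 0, 0, 0],
])

```text
clock: 10.13
tcp_pos: [0.4626, 0.0791, 0.2887]
orientation: [-0.263, -2.783, -0.048]
contact_force: [0.6, -0.2, -2.1]
grip_width: 0.0146
```

>>> send_rows([
  [0, 0.009, 0, 0.005, 0, 0, 0],
  [0, 0.018, 0, 0.009, 0, 0, 0],
  [0, 0.018, 0, 0.009, 0, 0, 0],
])

```text
clock: 10.38
tcp_pos: [0.4596, 0.0797, 0.2883]
orientation: [-0.263, -2.783, -0.048]
contact_force: [-0.6, -0.4, -2.0]
grip_width: 0.0144
```

>>> send_rows([
  [0, 0.009, 0, 0.005, 0, 0, 0],
  [0, 0.018, 0, 0.009, 0, 0, 0],
  [0, 0.018, 0, 0.009, 0, 0, 0],
])

```text
clock: 10.63
tcp_pos: [0.4566, 0.0802, 0.2879]
orientation: [-0.263, -2.783, -0.048]
contact_force: [1.2, -0.4, -1.6]
grip_width: 0.0146
```

```bash
python3 fl.py
```

```text
10.6333 [0.4566 0.0802 0.2879] [-0.2633 -2.7825 -0.0476] F [ 1.17 -0.37 -1.63] 0.014592130682013142 [-0.42  0.27  0.25  1.81 -0.19  1.4   1.28]
[0.59346902 0.05413885 0.2321052 ]
75 309 323 172 179
0.5 [324.2 169.7] [335.3 175. ] [0.6425 0.0447 0.2264]
0.4 [320.1 170.2] [331.6 175.2] [0.6312 0.0468 0.229 ]
0.3 [315.9 171.1] [327.7 175.9] [0.6197 0.049  0.2305]
0.2 [311.6 172.2] [323.7 177.3] [0.6081 0.0512 0.2309]
0.1 [307.3 173.8] [319.7 179.2] [0.5966 0.0534 0.23  ]
0 [303.1 175.6] [315.5 181.7] [0.5852 0.0556 0.228 ]
-0.1 [299.  177.9] [311.4 184.7] [0.574  0.0578 0.2248]
0.3 [-0.1306 -0.0002 -0.0575]
0.2 [-0.0557 -0.0002 -0.0287]
0.1 [ 0.0159 -0.0002  0.0074]
0 [ 0.0835 -0.0002  0.0505]
-0.1 [ 0.1465 -0.0002  0.1001]
-0.15 [ 0.1761 -0.0002  0.1272]
```

>>> send_rows([
  [0, 0.009, 0, 0.005, 0, 0, 0],
  [0, 0.017, 0, 0.01, 0, 0, 0],
  [0, 0.017, 0, 0.01, 0, 0, 0],
])

```text
clock: 10.93
tcp_pos: [0.4538, 0.0808, 0.2874]
orientation: [-0.263, -2.783, -0.048]
contact_force: [-0.5, -0.1, -3.0]
grip_width: 0.0147
```

>>> send_rows([
  [0, 0.006, 0, 0.004, 0, 0, 0],
  [0, 0.012, 0, 0.007, 0, 0, 0],
  [0, 0.012, 0, 0.007, 0, 0, 0],
])

```text
clock: 11.18
tcp_pos: [0.4521, 0.0811, 0.2871]
orientation: [-0.263, -2.783, -0.048]
contact_force: [1.9, -0.3, -2.4]
grip_width: 0.0148
```

>>> send_rows([
  [0, 0.006, 0, 0.004, 0, 0, 0],
  [0, 0.012, 0, 0.008, 0, 0, 0],
  [0, 0.012, 0, 0.008, 0, 0, 0],
])

```text
clock: 11.43
tcp_pos: [0.4508, 0.0813, 0.2865]
orientation: [-0.264, -2.785, -0.048]
contact_force: [4.1, -0.8, -3.6]
grip_width: 0.0149
```

Resistance has begun, at about x=0.452. From here I'll take 1 mm steps.

>>> send_rows([
  [0, 0.006, 0, 0.004, 0, 0, 0],
  [0, 0.006, 0, 0.004, 0, 0, 0],
])

```text
clock: 11.6
tcp_pos: [0.4497, 0.0815, 0.2863]
orientation: [-0.264, -2.785, -0.048]
contact_force: [4.9, -1.2, -3.3]
grip_width: 0.0147
```

>>> send_rows([
  [0, 0.006, 0, 0.004, 0, 0, 0],
  [0, 0.006, 0, 0.004, 0, 0, 0],
])

```text
clock: 11.77
tcp_pos: [0.4487, 0.0817, 0.286]
orientation: [-0.264, -2.785, -0.048]
contact_force: [5.4, -1.6, -2.8]
grip_width: 0.015
```

>>> send_rows([
  [0, 0.006, 0, 0.004, 0, 0, 0],
  [0, 0.006, 0, 0.004, 0, 0, 0],
])

```text
clock: 11.93
tcp_pos: [0.4475, 0.0819, 0.2858]
orientation: [-0.264, -2.784, -0.048]
contact_force: [4.9, -1.3, -3.1]
grip_width: 0.0149
```

>>> send_rows([
  [0, 0.006, 0, 0.004, 0, 0, 0],
  [0, 0.006, 0, 0.004, 0, 0, 0],
])

```text
clock: 12.1
tcp_pos: [0.4461, 0.0822, 0.2855]
orientation: [-0.264, -2.783, -0.048]
contact_force: [4.3, -0.5, -3.8]
grip_width: 0.0147
```

>>> send_rows([
  [0, 0.006, 0, 0.004, 0, 0, 0],
  [0, 0.006, 0, 0.004, 0, 0, 0],
])

```text
clock: 12.27
tcp_pos: [0.4445, 0.0825, 0.2852]
orientation: [-0.263, -2.782, -0.047]
contact_force: [2.4, -0.5, -3.2]
grip_width: 0.0146
```

```bash
python3 fl.py | head -4
```

```text
12.2667 [0.4445 0.0825 0.2852] [-0.2635 -2.7822 -0.0474] F [ 2.35 -0.48 -3.2 ] 0.014631191447778963 [-0.43  0.26  0.25  1.83 -0.19  1.39  1.27]
[0.58134744 0.05637298 0.22934197]
78 304 319 173 182
0.5 [324.2 169.7] [335.3 175. ] [0.6425 0.0447 0.2264]
```

>>> send_rows([
  [0, 0.003, 0, 0.002, 0, 0, 0],
  [0, 0.003, 0, 0.002, 0, 0, 0],
])

```text
clock: 12.48
tcp_pos: [0.4439, 0.0826, 0.2851]
orientation: [-0.263, -2.782, -0.047]
contact_force: [1.7, -1.6, -2.8]
grip_width: 0.0142
```

```bash
python3 fl.py | head -3
```

```text
12.4833 [0.4439 0.0826 0.2851] [-0.2633 -2.7819 -0.0474] F [ 1.75 -1.58 -2.8 ] 0.014189814682487884 [-0.43  0.25  0.25  1.84 -0.19  1.39  1.27]
[0.58073087 0.05652664 0.22917744]
77 304 319 174 182
```

>>> send_rows([
  [0, 0.004, 0, 0.003, 0, 0, 0],
  [0, 0.004, 0, 0.003, 0, 0, 0],
])

```text
clock: 12.7
tcp_pos: [0.4432, 0.0828, 0.2849]
orientation: [-0.263, -2.782, -0.048]
contact_force: [0.8, -0.6, -2.8]
grip_width: 0.0148
```

>>> send_rows([
  [0, 0.004, 0, 0.003, 0, 0, 0],
  [0, 0.004, 0, 0.003, 0, 0, 0],
])

```text
clock: 12.87
tcp_pos: [0.4425, 0.083, 0.2847]
orientation: [-0.263, -2.782, -0.048]
contact_force: [0.4, 0.5, -1.8]
grip_width: 0.0143
```

>>> send_rows([
  [0, 0.004, 0, 0.003, 0, 0, 0],
  [0, 0.004, 0, 0.003, 0, 0, 0],
])

```text
clock: 13.03
tcp_pos: [0.4418, 0.0832, 0.2845]
orientation: [-0.263, -2.782, -0.048]
contact_force: [0.1, 0.3, -0.8]
grip_width: 0.0147
```

>>> send_rows([
  [0, 0.004, 0, 0.003, 0, 0, 0],
  [0, 0.004, 0, 0.003, 0, 0, 0],
])

```text
clock: 13.2
tcp_pos: [0.4413, 0.0833, 0.2843]
orientation: [-0.263, -2.782, -0.048]
contact_force: [-0.2, -1.1, -1.6]
grip_width: 0.0148
```

```bash
python3 fl.py | head -3
```

```text
13.2 [0.4413 0.0833 0.2843] [-0.263  -2.7825 -0.0478] F [-0.2  -1.11 -1.59] 0.014849300436644506 [-0.43  0.25  0.25  1.84 -0.19  1.39  1.26]
[0.57811672 0.05722738 0.22845082]
78 303 318 174 182
```

>>> send_rows([
  [0, 0.004, 0, 0.003, 0, 0, 0],
  [0, 0.004, 0, 0.003, 0, 0, 0],
])

```text
clock: 13.42
tcp_pos: [0.441, 0.0833, 0.2841]
orientation: [-0.263, -2.783, -0.048]
contact_force: [1.7, -0.5, -2.5]
grip_width: 0.0149
```

>>> send_rows([
  [0, 0.004, 0, 0.003, 0, 0, 0],
  [0, 0.004, 0, 0.003, 0, 0, 0],
])

```text
clock: 13.58
tcp_pos: [0.4407, 0.0834, 0.2839]
orientation: [-0.264, -2.784, -0.048]
contact_force: [2.8, -1.1, -2.4]
grip_width: 0.0148
```

```bash
python3 fl.py | head -3
```

```text
13.5833 [0.4407 0.0834 0.2839] [-0.2637 -2.7844 -0.0479] F [ 2.76 -1.05 -2.36] 0.014764061694836893 [-0.43  0.25  0.24  1.85 -0.19  1.38  1.26]
[0.57759994 0.05723314 0.22829696]
77 303 318 174 182
```

>>> send_rows([
  [0, 0.006, 0, 0.004, 0, 0, 0],
  [0, 0.006, 0, 0.004, 0, 0, 0],
])

```text
clock: 13.8
tcp_pos: [0.4402, 0.0835, 0.2836]
orientation: [-0.264, -2.786, -0.048]
contact_force: [5.2, -0.9, -2.7]
grip_width: 0.0147
```

>>> send_rows([
  [0, 0.006, 0, 0.004, 0, 0, 0],
  [0, 0.006, 0, 0.004, 0, 0, 0],
])

```text
clock: 13.97
tcp_pos: [0.4399, 0.0835, 0.2834]
orientation: [-0.265, -2.788, -0.048]
contact_force: [7.1, -1.5, -4.3]
grip_width: 0.0145
```

```bash
python3 fl.py | head -3
```

```text
13.9667 [0.4399 0.0835 0.2834] [-0.2647 -2.7875 -0.048 ] F [ 7.06 -1.55 -4.32] 0.014468383823768157 [-0.43  0.25  0.24  1.85 -0.19  1.38  1.26]
[0.5769893 0.0572944 0.2282387]
77 303 318 174 182
```

Home: the force rises steeply (7 N) while the ring stays still in the image. I'll release and centre the peg.

>>> send_rows([
  [0, -0.015, 0, -0.01, 0, 0, 0],
  [0, -0.03, 0, -0.02, 0, 0, 0],
  [0, -0.045, 0, -0.027, 0, 0, 0],
  [0, -0.055, 0, -0.032, 0, 0, 0],
  [0, -0.055, 0, -0.032, 0, 0, 0],
])

```text
clock: 14.43
tcp_pos: [0.4473, 0.082, 0.2849]
orientation: [-0.264, -2.782, -0.047]
contact_force: [-0.1, -0.2, -1.3]
grip_width: 0.0148
```

```bash
python3 fl.py | head -3; python3 -c "
from tgt import *
print(eye(0),eye(-.05))"
```

```text
14.4333 [0.4473 0.082  0.2849] [-0.2636 -2.7823 -0.0474] F [-0.15 -0.19 -1.26] 0.014786877819863998 [-0.43  0.26  0.25  1.83 -0.19  1.39  1.27]
[0.58413141 0.05588244 0.2290679 ]
77 303 318 174 182
[0.58519277 0.05562922 0.228     ] [0.57957962 0.05670394 0.22655682]
```

>>> send_rows([
  [0, 0, 0, -0.03, 0, 0, 0],
  [0, 0, 0, -0.06, 0, 0, 0],
  [0, 0, 0, -0.09, 0, 0, 0],
  [0, 0, 0, -0.12, 0, 0, 0],
  [0, 0, 0, -0.12, 0, 0, 0],
])

```text
clock: 14.9
tcp_pos: [0.4542, 0.0809, 0.303]
orientation: [-0.264, -2.785, -0.049]
contact_force: [0.6, 0.0, -1.8]
grip_width: 0.0148
```

>>> send_rows([
  [0, 0, 0, -0.05, 0, 0, 0],
  [0, 0, 0, -0.1, 0, 0, 0],
  [0, 0, 0, -0.15, 0, 0, 0],
  [0, 0, 0, -0.2, 0, 0, 0],
  [0, 0, 0, -0.25, 0, 0, 0],
  [0, 0, 0, -0.25, 0, 0, 0],
])

```text
clock: 15.4
tcp_pos: [0.4671, 0.0784, 0.3388]
orientation: [-0.264, -2.786, -0.049]
contact_force: [-0.2, 0.4, -0.9]
grip_width: 0.0146
```

Run:
```python
from tgt import *
st();print(hookw())
import pickle
s=r.grab_frame("scene");t=r.grab_frame("top")
A=cv2.resize(s["pixels"][130:230,260:390,::-1],None,fx=4,fy=4,interpolation=cv2.INTER_CUBIC)
B=cv2.resize(t["pixels"][120:215,230:360,::-1],None,fx=4,fy=4,interpolation=cv2.INTER_CUBIC)[:180]
cv2.imwrite("pics/p8.png",np.vstack([A,B]))
# return target: gripped pose in cradle
Rt=R.from_rotvec([-.0924,3.1397,.0011]); P=np.array([.4723,.2884,.060])
for z in(.3,.13): print(delta(np.r_[P[:2],z],Rt))
```

```text
15.4 [0.4671 0.0784 0.3388] [-0.2638 -2.7855 -0.0489] F [-0.17  0.35 -0.91] 0.014621905245840984 [-0.42  0.25  0.26  1.72 -0.18  1.51  1.26]
[0.60406937 0.05229314 0.28340649]
(array([0.1235, 1.3824, 0.3115]), array([ 0.0138, -0.11  , -0.0781]))
(array([-0.2619,  1.381 ,  1.3773]), array([ 0.0138, -0.11  , -0.0781]))
```

View pics/p8.png

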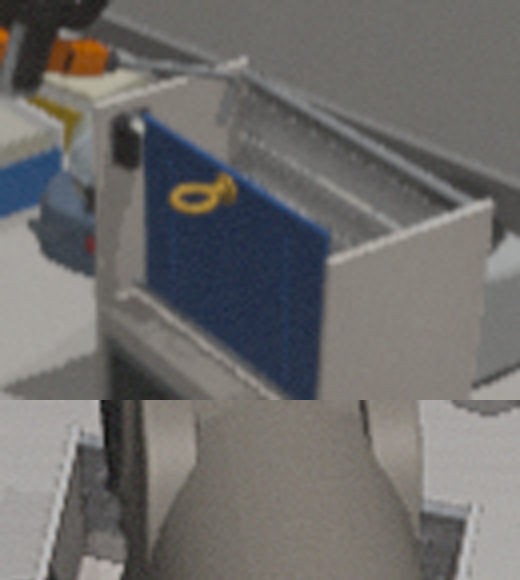

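The flap now stands upright behind the roller catch (roller at (127,140)), with the ring free at (200,190) and the rod above and clear. Next I'll go back to the cradle.

>>> send_rows([
  [0, 0.03, 0.1, 0, 0, 0, 0],
  [0, 0.06, 0.3, 0.01, 0.002, -0.02, -0.01],
  [0, 0.1, 0.5, 0.02, 0.005, -0.05, -0.03],
  [0, 0.13, 0.7, 0.03, 0.009, -0.08, -0.05],
  [0, 0.15, 0.85, 0.04, 0.0138, -0.11, -0.078],
  [0, 0.15, 0.95, 0.04, 0.0138, -0.11, -0.078],
  [0, 0.15, 0.95, 0.04, 0.0138, -0.11, -0.078],
  [0, 0.15, 0.95, 0.04, 0.0138, -0.11, -0.078],
])

```text
clock: 16.17
tcp_pos: [0.4694, 0.2228, 0.3389]
orientation: [0.093, -3.138, 0.0]
contact_force: [-0.2, -0.3, -1.6]
grip_width: 0.0146
```

```bash
cat > back.py <<'E'
from tgt import *
st()
Rt=R.from_rotvec([-.0924,3.1397,.0011]); P=np.array([.4723,.2884,.060])
for z in(.3,.2,.13,.06): print(z,delta(np.r_[P[:2],z],Rt))
E
python3 back.py
```

```text
16.1667 [0.4694 0.2228 0.3389] [ 9.2500e-02 -3.1384e+00  4.0000e-04] F [-0.18 -0.33 -1.56] 0.014637031359279469 [-0.67  0.14  0.12  1.8  -0.02  1.21  1.08]
0.3 (array([-0.0452,  0.4352,  0.2593]), array([-0.0003, -0.0008,  0.    ]))
0.2 (array([-0.0465,  0.4354,  0.926 ]), array([-0.0003, -0.0008,  0.    ]))
0.13 (array([-0.0473,  0.4355,  1.3926]), array([-0.0003, -0.0008,  0.    ]))
0.06 (array([-0.0482,  0.4356,  1.8593]), array([-0.0003, -0.0008,  0.    ]))
```

>>> send_rows([
  [0, -0.045, 0.2, 0, 0, 0, 0],
  [0, -0.046, 0.435, 0.1, 0, -0.001, 0],
  [0, -0.046, 0.435, 0.3, 0, -0.001, 0],
  [0, -0.046, 0.435, 0.5, 0, -0.001, 0],
  [0, -0.046, 0.435, 0.7, 0, -0.001, 0],
  [0, -0.046, 0.435, 0.85, 0, -0.001, 0],
  [0, -0.046, 0.435, 0.92, 0, -0.001, 0],
  [0, -0.046, 0.435, 0.92, 0, -0.001, 0],
  [0, -0.046, 0.435, 0.92, 0, -0.001, 0],
  [0, -0.046, 0.435, 0.92, 0, -0.001, 0],
])

```text
clock: 17.0
tcp_pos: [0.4742, 0.2884, 0.2029]
orientation: [-0.09, 3.135, 0.003]
contact_force: [0.4, -0.1, -0.6]
grip_width: 0.0145
```

```bash
python3 back.py
```

```text
17.0 [0.4742 0.2884 0.2029] [-8.9600e-02  3.1352e+00  3.0000e-03] F [ 0.43 -0.1  -0.59] 0.014503479757606848 [-0.72  0.32  0.07  1.89 -0.03  0.92  0.99]
0.3 (array([ 0.0094,  0.002 , -0.6471]), array([ 0.0003,  0.0015, -0.0005]))
0.2 (array([0.0129, 0.0008, 0.0195]), array([ 0.0003,  0.0015, -0.0005]))
0.13 (array([ 0.0152, -0.    ,  0.4862]), array([ 0.0003,  0.0015, -0.0005]))
0.06 (array([ 1.760e-02, -8.000e-04,  9.528e-01]), array([ 0.0003,  0.0015, -0.0005]))
```

>>> send_rows([
  [0, 0.015, 0, 0.2, 0, 0.0015, 0],
  [0, 0.015, 0, 0.4, 0, 0.0015, 0],
  [0, 0.015, 0, 0.55, 0, 0.0015, 0],
  [0, 0.016, 0, 0.68, 0, 0.0015, 0],
  [0, 0.016, 0, 0.68, 0, 0.0015, 0],
  [0, 0.016, 0, 0.68, 0, 0.0015, 0],
  [0, 0.016, 0, 0.68, 0, 0.0015, 0],
])

```text
clock: 17.58
tcp_pos: [0.4722, 0.2892, 0.1014]
orientation: [-0.092, 3.139, 0.004]
contact_force: [0.0, 0.4, -0.6]
grip_width: 0.0149
```

```bash
python3 back.py
python3 - <<'E'
from h import *
s=r.grab_frame("scene");save(s,"p9.png",(170,150,290,260),5)
E
```

```text
17.5833 [0.4722 0.2892 0.1014] [-0.0916  3.1391  0.0039] F [ 0.04  0.36 -0.6 ] 0.014931348259594654 [-0.71  0.46  0.06  1.97 -0.04  0.71  1.  ]
0.3 (array([-0.0017, -0.0019, -1.3239]), array([ 0.0006,  0.0002, -0.0002]))
0.2 (array([-0.0009, -0.0035, -0.6572]), array([ 0.0006,  0.0002, -0.0002]))
0.13 (array([-0.0004, -0.0046, -0.1906]), array([ 0.0006,  0.0002, -0.0002]))
0.06 (array([ 2.000e-04, -5.700e-03,  2.761e-01]), array([ 0.0006,  0.0002, -0.0002]))
```

View pics/p9.png

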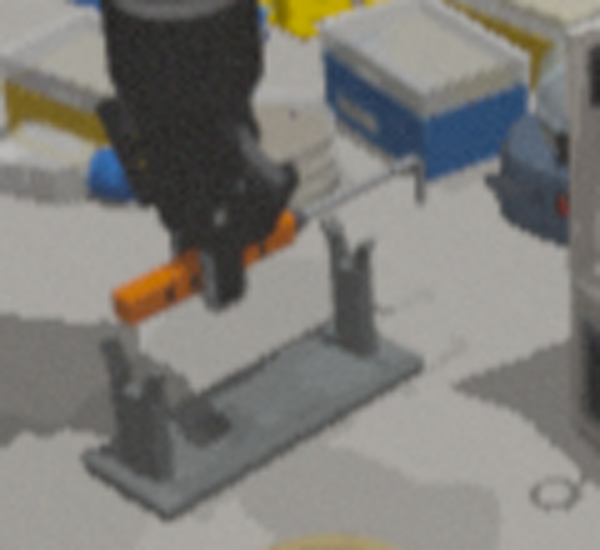

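The rod is level above the forks, handle end at (125,305) over the rear fork and shaft at (345,190) over the front fork. Lower it.

>>> send_rows([
  [0, 0, -0.005, 0.07, 0, 0, 0],
  [0, 0, -0.005, 0.13, 0, 0, 0],
  [0, 0, -0.005, 0.18, 0, 0, 0],
  [0, 0, -0.005, 0.18, 0, 0, 0],
])

```text
clock: 17.97
tcp_pos: [0.4697, 0.2869, 0.0706]
orientation: [0.092, -3.136, 0.002]
contact_force: [0.2, -1.0, -1.2]
grip_width: 0.015
```

>>> send_rows([
  [0, 0, 0, 0.03, 0, 0, 0],
  [0, 0, 0, 0.06, 0, 0, 0],
  [0, 0, 0, 0.085, 0, 0, 0],
  [0, 0, 0, 0.085, 0, 0, 0],
  [0, 0, 0, 0.085, 0, 0, 0],
])

```text
clock: 18.38
tcp_pos: [0.471, 0.2882, 0.06]
orientation: [0.092, -3.139, -0.002]
contact_force: [-0.7, 1.9, 3.9]
grip_width: 0.0147
```

```bash
python3 back.py
```

```text
18.3833 [0.471  0.2882 0.06  ] [ 9.2100e-02 -3.1392e+00 -2.3000e-03] F [-0.71  1.89  3.85] 0.01471251137102266 [-0.7   0.52  0.05  1.99 -0.05  0.63  1.01]
0.3 (array([-0.0071,  0.0031, -1.6   ]), array([ 0.0003, -0.0005, -0.0001]))
0.2 (array([-0.0077,  0.0021, -0.9333]), array([ 0.0003, -0.0005, -0.0001]))
0.13 (array([-0.0082,  0.0014, -0.4666]), array([ 0.0003, -0.0005, -0.0001]))
0.06 (array([-0.0086,  0.0007,  0.    ]), array([ 0.0003, -0.0005, -0.0001]))
```

>>> send_rows([
  [0.3, -0.006, 0, 0, 0, 0, 0],
  [0.6, -0.006, 0, 0, 0, 0, 0],
  [0.8, -0.006, 0, 0, 0, 0, 0],
  [1, -0.006, 0, 0, 0, 0, 0],
  [1, -0.006, 0, 0, 0, 0, 0],
  [1, -0.006, 0, 0, 0, 0, 0],
  [1, -0.006, 0, 0, 0, 0, 0],
  [1, -0.006, 0, 0, 0, 0, 0],
])

```text
clock: 19.05
tcp_pos: [0.4717, 0.2876, 0.0596]
orientation: [0.092, -3.139, -0.001]
contact_force: [0.3, -0.1, -0.4]
grip_width: 0.0853
```

>>> send_rows([
  [1, 0, 0, -0.1, 0, 0, 0],
  [1, 0, 0, -0.25, 0, 0, 0],
  [1, 0, 0, -0.45, 0, 0, 0],
  [1, 0, 0, -0.7, 0, 0, 0],
  [1, 0, 0, -0.95, 0, 0, 0],
  [1, 0, 0, -0.95, 0, 0, 0],
  [1, 0, 0, -0.95, 0, 0, 0],
])

```text
clock: 19.63
tcp_pos: [0.4733, 0.2885, 0.2047]
orientation: [-0.092, 3.137, 0.006]
contact_force: [-0.0, -0.4, -0.3]
grip_width: 0.0855
```

>>> send_rows([
  [1, 0.4, 0.5, -0.2, 0, 0, 0],
  [1, 0.7, 0.9, -0.2, 0, 0, 0],
  [1, 0.7, 0.9, -0.2, 0, 0, 0],
  [1, 0.7, 0.9, -0.2, 0, 0, 0],
  [1, 0.7, 0.9, -0.2, 0, 0, 0],
])

```text
clock: 20.05
tcp_pos: [0.3526, 0.4223, 0.232]
orientation: [0.108, -3.135, -0.005]
contact_force: [-0.3, 0.4, 0.7]
grip_width: 0.0856
```

>>> send_rows([
  [1, 0.3, 0.5, 0, 0, 0, 0],
  [1, 0.6, 0.9, 0, 0, 0, 0],
  [1, 0.6, 0.9, 0, 0, 0, 0],
  [1, 0.6, 0.9, 0, 0, 0, 0],
  [1, 0.6, 0.9, 0, 0, 0, 0],
  [1, 0.6, 0.9, 0, 0, 0, 0],
])

```text
clock: 20.55
tcp_pos: [0.2586, 0.5468, 0.2307]
orientation: [0.101, -3.136, 0.002]
contact_force: [0.3, -1.7, -0.1]
grip_width: 0.0856
```

Run:
```python
from tgt import *
import pickle
st();t0=pickle.load(open("top0.pkl","rb"));s0=pickle.load(open("scene0.pkl","rb"))
t=r.grab_frame("top");s=r.grab_frame("scene")
for f in(t0,t):
    m=cv2.inRange(cv2.cvtColor(f["pixels"],cv2.COLOR_RGB2HSV),(5,130,100),(22,255,255)); m[:, :165]=0; m[:,215:]=0; m[:200]=0
    ys,xs=np.nonzero(m);W=onz(f,np.c_[xs,ys],.078)[:,:2];u=np.linalg.svd(W-W.mean(0),full_matrices=False)[2][0];print(len(xs),W.mean(0),np.degrees(np.arctan(u[1]/u[0])))
d=cv2.absdiff(t["pixels"],t0["pixels"]).max(2)
for n,b in(("tape",(225,255,285,310)),("flask",(335,255,395,295)),("beaker",(370,210,425,255)),("cradle",(165,180,215,290))): print(n,(d[b[1]:b[3],b[0]:b[2]]>60).sum())
A=cv2.resize(s["pixels"][150:300,170:400,::-1],None,fx=2.2,fy=2.2,interpolation=cv2.INTER_CUBIC)
B=cv2.resize(t["pixels"][120:300,165:425,::-1],(506,350),interpolation=cv2.INTER_CUBIC)[:270]
cv2.imwrite("pics/fin.png",np.vstack([A,B]))
```

```text
20.55 [0.2586 0.5468 0.2307] [ 1.0060e-01 -3.1364e+00  2.2000e-03] F [ 0.35 -1.7  -0.06] 0.08556995653497781 [-1.18  0.38 -0.06  1.74  0.02  1.03  0.38]
322 [0.47093779 0.28884733] 3.454513392648418
325 [0.46981995 0.28653192] 3.1555213485717046
tape 0
flask 0
beaker 0
cradle 49
```

Run:
```python
from tgt import *
import pickle
s0=pickle.load(open("scene0.pkl","rb"));t0=pickle.load(open("top0.pkl","rb"));s=r.grab_frame("scene");t=r.grab_frame("top")
for f in(s0,s):
    m=cv2.inRange(cv2.cvtColor(f["pixels"],cv2.COLOR_RGB2HSV),(5,130,100),(22,255,255))[195:240,185:240]
    ys,xs=np.nonzero(m);print(len(xs),xs.mean()+185,ys.mean()+195,np.polyfit(xs,ys,1)[0])
h=cv2.cvtColor(s["pixels"],cv2.COLOR_RGB2HSV); m=cv2.inRange(h,(12,100,80),(32,255,255))[150:195,295:360]
ys,xs=np.nonzero(m);print("ring",xs.min()+295,xs.max()+295,ys.min()+150,ys.max()+150)
d=cv2.absdiff(s["pixels"],s0["pixels"]).max(2); print("hook region diff",(d[190:225,228:262]>50).sum())
print(r.hand_in());
```

```text
245 212.1142857142857 215.36326530612246 -0.4927790485073249
241 211.9668049792531 215.78838174273858 -0.4826158207336794
ring 303 318 174 182
hook region diff 0
the job is handed in; nothing more can be done
None
```

The flap is shut in its catch, the rod is back in its cradle, and the job was handed in with about 20.6 s on the clock of the 69 s allowed. `hand_in()` gives no verdict, so success rests on the checks below.

**What I did:**
- I gripped the rod in its cradle, pitched it 20° nose-down, and slid the peg into the ring with the flap open at about 0.65 rad.
- I drew the flap shut in small steps along its arc. The catch resisted with about 5.4 N along the pull direction.
- The force then fell to zero at the snap, and I pulled on lightly until it rose to 7 N against the stop without the ring moving further. The largest total force I read was about 8.4 N, against the 20 N limit.
- I centred the peg, lifted it out along its own axis, laid the rod back, opened the gripper and drew the arm clear.

**Last checks:**
- **Flap:** the ring is at the same pixels as when the flap was home, so it stayed shut.
- **Rod:** in the top view the handle is about 2.5 mm from where it lay and its yaw is within 0.3°. The scene view shows no change in the hook area and nearly the same handle slope.
- **Bystanders:** the tape, flask and beaker areas in the top view show no pixel change.

**Not confirmed:**
- I couldn't view the final composite picture because the 12-picture limit was reached, so the last checks are numeric only.
- The roller's travel was never measured directly. I infer that the flap is home from the drop in force, the hard stop and the unmoved ring.

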